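# Pin the lid of a board test fixture and keep it pressed shut

### The arm

A 6-joint arm with a two-finger parallel gripper is mounted at the origin on the work surface. World frame = base frame: x ahead of the robot, y to its left, z up, the work surface at z = 0. Lengths are in m, angles in degrees, forces in N, time in s.
With the tool pointing down it reaches from about 0.25 to 0.725 m from the base axis. Payload 9.7 kg.
Tool frame: the origin (TCP) lies where the fingers leave the gripper's body, on its centre line; the fingertips stand 73 mm ahead of it and the grasp point (between the pads) lies 54 mm ahead of it; y points along the fingers, x is the direction in which the jaws open and shut, and the axes are right-handed (so a half turn about y gives the same grasp; the last joint's range is limited). The gripper opens to 85 mm and grips with 20 to 120 N. Pads are 22 mm wide; open, the fingers measure 114 mm over their backs; the gripper's body (76 mm by 85 mm) begins 54 mm behind the grasp point. The pads swing forward as they close: fully open they stand 13 mm farther back than shut.
Start: joints at [-71.276, 4.979, 10.078, 95.1, 0, 90], TCP at [0.177, -0.521, 0.304] pointing down, gripper open.
Joint ranges: [-179.16, 179.16], [-48.56, 103.87], [-65.8, 70.77], [-126.05, 130.52], [-82.76, 87.17], [-180, 180]. Speed limits (degrees/s): [127.2, 127.2, 147.25, 180, 180, 180].

### API

Orientations are given as [roll, pitch, yaw] about the fixed x, y, z axes, in that order (R = Rz(yaw) Ry(pitch) Rx(roll)).
In Python, from workcell import sensors, imaging, bot, models gives the robot as it stands.
- The arm moves only by the tool arm_command, never from a script. Its argument "rows" is one flat list of numbers, 7 for each row, row after row: the shift along the tool's x, y, z in cm, then the turn, a rotation vector about the tool's x, y, z in degrees, then the gripper's target within -1 to 1 (fully open at 1, half-way at 0, shut at -1). A call has 1 to 12 rows; each row is the pose to reach, as a shift and turn from the pose commanded when the call began, along the tool's axes at that moment; what a row does not reach only later rows make up. A row lasts 1/12 s, in which the tool goes at most 41.7 mm and 7.16 degrees, less where a joint would pass 70% of its speed; a pose out of reach is approached as far as the arm can. A call with a gripper value outside its range is refused whole. The fingers move at their own pace and stop on an object; "force" is the grip in N (left out, the last holds). Time passes only in rows, so rows that repeat a pose let the fingers close. It gives the time, the measured TCP pose, the force and the opening at its end, in the units of the state.
- sensors.get_obs(): the state, without advancing time (a new reading comes with each control period).
- imaging.camera(name): name is "scene" or "top"; returns a dict with "pixels" (400x640x3 uint8, blue, green, red), "z_map" (400x640 float32, m along the optical axis (not along the pixel's ray), 0 where there is no reading), "camera_matrix" (3x3 intrinsics, pixels), "D" ([k1, k2, p1, p2, k3] as OpenCV has them; the pictures are not rectified), "world_from_camera" (4x4, takes a point from camera to world coordinates). Camera axes: x right, y up, looking along -z (the intrinsics and any distortion apply to the point x, -y, -z); pixel columns grow to the right and rows downward; lengths in m; the calibration is good to about 2 mm. A picture is of the moment at which its call begins.
- bot.job_done(): hands the job in, once; it reports no verdict.
Trained networks look in the newest picture that a camera, given by its name, has taken for a name from the list of things; names that differ only in an ending like _2 or _b are one class to them, and where a whole thing is asked for, a point or a joint stands for the part that bears it (a point fixed in the world has none). Each returns a list of dicts, best first, with "conf" (0 to 1); they miss things now and then, are a little off and sometimes report something else, mostly with a low value. They report only what shows in the picture. A call takes as long as a camera call.
- models.search_frame(thing, camera): "extent" ([centre column, centre row, width, height] in pixels, round what is visible of it).
- models.spot_point(thing, camera): "location" ([column, row] in pixels: a listed point, or the origin of a listed thing).
The state is a dict: "time": time; "q": joint angles; "qd": joint speeds; "joint_efforts": joint torques, N m; "ee_pos": TCP position; "tcp_rot": TCP orientation; "wrist_force": force on the tool from outside, world axes, zero at the start; "torque": the same for the moment, N m; "opening": finger opening in m.
Only numpy, scipy, OpenCV 4.12 (cv2) and the standard library are available. Lean on these libraries where they do the work, as an engineer would, in place of code of your own. Each camera call takes 0.05 s, during which the arm holds its last target.

### The job

First swing the hinged lid of the board test fixture down onto its two spring plungers, which leave it slightly ajar. Then fetch the collared locking pin from the pin stand and push it straight down through the hole in the lid into the hole in the base until its collar has pressed the lid fully shut. Finish while still gripping the pin and pressing it down, since the lid springs up again as soon as you let go; leave the plain dowel, the tin, the jar and the heat sink where they are.

Things in the scene. Friction and masses are not known exactly. Their poses are not given: they have to be found in the camera images.
- fixture: Fixed test fixture: black block 160 (x) x 140 (y) x 44 mm high, a small green circuit board on top, and the lid. Origin: centre of its underside, on the bench; z up; x points from the lid's free front edge to its hinge. Two brass spring plungers, 8 mm round, stand 10 mm out of the top at x=-55, y=-50 and +50 mm; 3 N each when out, 4 N each under the shut lid.
- lid (a joint): Lid angle, rad: 0 = fully shut (lid level, its underside 46 and top 56 mm above the bench), growing as the front edge rises, to 1.35. Starts at 0.7 to 1.15. A stiff hinge (0.2 N m friction) keeps the 0.2 kg lid where it is left, but once pushed down and let go the plungers lift it to about 0.06 rad. Holding it fully shut takes 5 to 8 N down at its hole.
- lid_hinge (a point): Point on the hinge axis of the lid, at the middle of its width, 51 mm above the bench; axes as fixture.
- lid_hole (a point): Centre of the upper mouth of the 13 mm through hole near the lid's free front edge. The lid is an aluminium plate 140 x 130 x 10 mm with a large window; free edge 145 mm and hole 125 mm from the hinge axis, hole on the middle line; the axis is at mid thickness. Axes turn with the lid: z out of its top face, x to the hinge.
- lid_press (a point): A point on the lid's top face, solid metal, 122 mm from the hinge axis and 35 mm to the +y side of the hole: a good place to push the lid down. Axes as lid_hole.
- base_hole (a point): Centre of the mouth of the blind round hole (12 mm wide, 36 mm deep) in the top of the black base, 44 mm above the bench, at x=-55 mm, y=0 of the fixture. When the lid is shut its hole is exactly above; when it is ajar (0.065 rad), within 1 mm.
- pin: Steel locking pin, about 80 g, upright in one hole of the pin stand, collar resting on it. Origin: centre of its lower tip; z up along it. Shank 10 mm round, tapered tip; collar 26 mm round, 34 to 39 mm above the tip; dark round grip 16 mm wide, 39 to 75 mm. Tip 11 mm above the bench in the stand, 22 mm when pushed home through the shut lid.
- stand: Fixed grey pin stand, block 60 (x) x 130 (y) x 45 mm high; origin centre of its underside. Two 12 mm holes, 40 mm deep, at y=-35 and +35 mm; one holds the locking pin, the other the dowel (either way round). The stand is on the left or on the right of the fixture.
- dowel: Plain straight steel dowel, 10 mm round, 85 mm long, no collar, upright in the other hole of the stand; origin at its lower end, 5 mm above the bench. To be left alone.
- tin: Open red tin, 90 x 110 x 50 mm high, on the side of the fixture opposite to the stand; origin centre of its underside. To be left alone.
- jar: Small amber jar with white cap, 56 mm in diameter, 60 mm high, beyond the fixture; origin centre of its underside. To be left alone.
- heatsink: Finned aluminium heat sink 50 x 50 x 30 mm high, lying between the robot and the fixture; origin centre of its underside. To be left alone.

How it is judged:
By the outcome, as a careful person would: the job done as asked, in the order asked, and still so for the second after the job is handed in, while the arm keeps its last pose, push and grip.
It also fails if it takes over 51 s, if anything falls off the work surface, if the arm or the gripper's body presses on something with over 40 N, if the wrist force passes 120 N, or if a joint passes its speed limit or range.

## Working session

There is one attempt and no reset: what is moved stays moved. The work goes in short steps, Python scripts to look and compute and a tool call to move; the robot and the scene stay as the last step left them, time stands still between calls to the robot, and variables do not carry over. Pictures are saved under pics/ and viewed, and the job is handed in when it is done.

Besides the shell and the picture viewer there is one more tool, called after "Emit:" as name(argument=value, ...) on one line, values as JSON. arm_command: Moves the arm, as the interface text tells. Its arguments: {"type":"object","properties":{"rows":{"type":"array","items":{"type":"number"}},"force":{"type":"number"}},"required":["rows"]}

```bash
mkdir -p pics && cat > h.py <<'E'
import numpy as np, cv2
from scipy.spatial.transform import Rotation as R
from workcell import sensors, imaging, bot, models
def shot(cam,fn=None):
    d=imaging.camera(cam)
    if fn: cv2.imwrite('pics/'+fn,d['pixels'])
    return d
def px2w(d,uv,z=None,win=1):
    K=d['camera_matrix'];D=np.array(d['D'],float);T=np.array(d['world_from_camera'])
    n=cv2.undistortPoints(np.array([[uv]],float),np.array(K,float),D)[0,0]
    ray=np.array([n[0],-n[1],-1.0])
    o=T[:3,3];r=T[:3,:3]@ray
    if z is not None:
        return o+r*(z-o[2])/r[2]
    u,v=int(round(uv[0])),int(round(uv[1]))
    p=d['z_map'][max(v-win,0):v+win+1,max(u-win,0):u+win+1];p=p[p>0]
    if len(p)==0:return None
    return o+r*np.median(p)
def w2px(d,P):
    T=np.array(d['world_from_camera']);p=np.linalg.inv(T)@np.append(P,1)
    q=np.array([[p[0],-p[1],-p[2]]])
    return cv2.projectPoints(q,np.zeros(3),np.zeros(3),np.array(d['camera_matrix'],float),np.array(d['D'],float))[0][0,0]
def cloud(d):
    z=d['z_map'];v,u=np.mgrid[0:z.shape[0],0:z.shape[1]]
    n=cv2.undistortPoints(np.stack([u.ravel(),v.ravel()],1).astype(float)[:,None],np.array(d['camera_matrix'],float),np.array(d['D'],float))[:,0]
    zz=z.ravel();P=np.stack([n[:,0]*zz,-n[:,1]*zz,-zz],1)
    T=np.array(d['world_from_camera']);W=P@T[:3,:3].T+T[:3,3]
    W[zz==0]=np.nan
    return W.reshape(z.shape+(3,))
E
python3 - <<'E'
from h import *
print(sensors.get_obs())
for c in ['top','scene']:
    d=shot(c,f'{c}0.png'); np.savez(f'{c}0.npz',**d)
    print(c,np.round(d['world_from_camera'],3).tolist())
    for t in ['fixture','lid_hinge','lid_hole','lid_press','base_hole','pin','stand','dowel','tin','jar','heatsink']:
        try:
            s=models.spot_point(t,c)[:2]; 
            print(t,[(np.round(x['location'],1).tolist(),round(x['conf'],2)) for x in s],[(np.round(x['extent'],0).tolist(),round(x['conf'],2)) for x in models.search_frame(t,c)[:2]])
        except Exception as e: print(t,e)
E
```

```text
{'time': 0.0, 'q': array([-7.12780087e+01,  5.01022068e+00,  1.00324977e+01,  9.50980124e+01,
        1.24865041e-03,  9.00023713e+01]), 'qd': array([ 0.03316996, -0.07801751,  0.06484113, -0.01231815,  0.08568877,
       -0.0798263 ]), 'joint_efforts': array([-2.01796436e-03, -5.20398867e+01,  4.64798284e+01,  1.65203400e-02,
       -7.91346508e-06, -1.86095389e-05]), 'ee_pos': array([ 0.1764982 , -0.52076875,  0.30317391]), 'tcp_rot': array([-8.99987545e+01,  7.57354404e-02, -7.12803799e+01]), 'wrist_force': array([-0.01141234, -0.26640008,  0.16326106]), 'torque': array([-0.00755104, -0.00477719,  0.00421956]), 'opening': 0.0852227263787177}
top [[0.022, 0.981, -0.193, 0.406], [-1.0, 0.019, -0.015, 0.004], [-0.011, 0.193, 0.981, 0.992], [0.0, 0.0, 0.0, 1.0]]
fixture [([340.2, 217.6], 0.74)] [([345.0, 215.0, 77.0, 73.0], 0.57)]
lid_hinge [([338.2, 181.6], 0.67)] [([345.0, 216.0, 75.0, 80.0], 0.6)]
lid_hole [([344.4, 192.5], 0.92), ([205.8, 242.9], 0.69)] [([343.0, 189.0, 69.0, 27.0], 0.71)]
lid_press [([329.4, 194.3], 0.63)] [([348.0, 190.0, 75.0, 28.0], 0.81)]
base_hole [([345.4, 
[... 814 characters left out ...]
.6], 0.44)] [([308.0, 181.0, 108.0, 124.0], 0.85)]
lid_hole [([299.3, 138.9], 0.82), ([376.7, 166.6], 0.64)] [([296.0, 168.0, 70.0, 102.0], 0.83)]
lid_press [([313.7, 150.6], 0.82)] [([296.0, 169.0, 73.0, 96.0], 0.68)]
base_hole [([326.4, 176.5], 0.91)] [([309.0, 180.0, 104.0, 122.0], 0.96)]
pin [([433.2, 265.4], 0.65), ([267.6, 269.5], 0.17)] [([443.0, 246.0, 19.0, 20.0], 0.78)]
stand [([447.5, 280.2], 0.58)] [([308.0, 182.0, 107.0, 122.0], 0.73)]
dowel [] [([471.0, 268.0, 9.0, 22.0], 0.43)]
tin [([273.7, 152.5], 0.67)] [([271.0, 145.0, 52.0, 53.0], 0.58)]
jar [([266.5, 267.0], 0.69)] [([266.0, 259.0, 34.0, 42.0], 0.85)]
heatsink [([378.2, 168.3], 0.78)] [([378.0, 163.0, 23.0, 24.0], 0.65)]
```

View images.

```bash
python3 - <<'E'
import cv2
a=cv2.imread('pics/top0.png')[120:340,140:480];cv2.imwrite('pics/top0z.png',cv2.resize(a,None,fx=2.3,fy=2.3,interpolation=cv2.INTER_CUBIC))
a=cv2.imread('pics/scene0.png')[90:330,230:510];cv2.imwrite('pics/scene0z.png',cv2.resize(a,None,fx=2.4,fy=2.4,interpolation=cv2.INTER_CUBIC))
E
```

```text
(no output)
```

View pics/top0z.png

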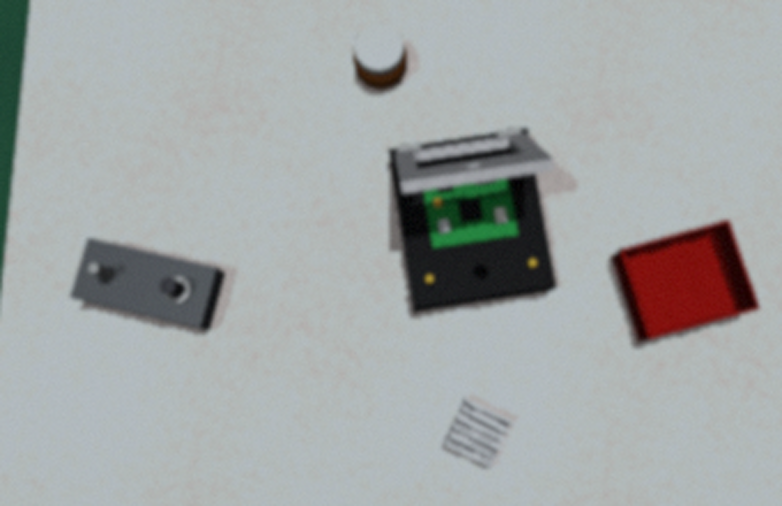

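View pics/scene0z.png

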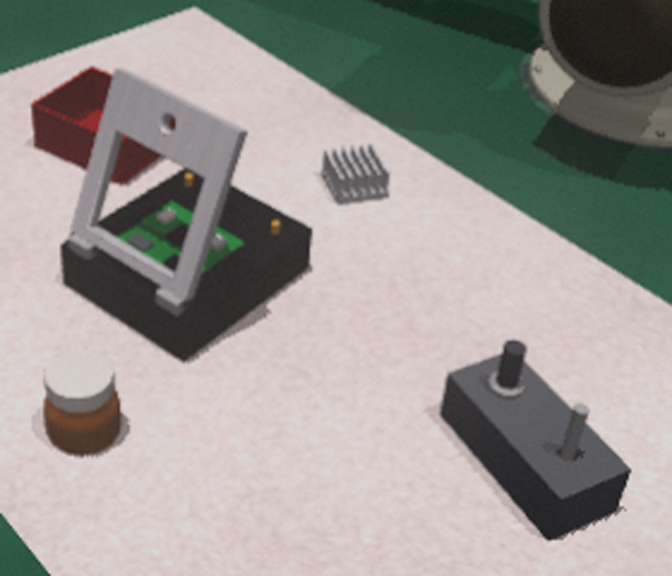

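```bash
python3 - <<'E'
from h import *
t=dict(np.load('top0.npz'));s=dict(np.load('scene0.npz'))
print('base_hole top',px2w(t,(345.4,238.3),z=.044),'scene',px2w(s,(326.4,176.5),z=.044))
# plungers: yellow in images
for n,d in (('top',t),('scene',s)):
    b,g,r=[d['pixels'][...,i].astype(int) for i in range(3)]
    m=((r>110)&(g>70)&(b<80)&(r-b>70)&(r-g<90)).astype(np.uint8)
    k,l,st,c=cv2.connectedComponentsWithStats(m)
    for i in range(1,k):
        if st[i,4]>4: print(n,c[i].round(1),st[i,4],px2w(d,c[i],z=.052).round(4))
print('jar',px2w(t,(306.5,149.4),z=0),px2w(s,(266.5,267),z=0))
print('hs',px2w(t,(346,310),z=0.0),px2w(s,(378.2,168.3),z=0.0))
print('tin',px2w(t,(431,245),z=0.0),px2w(s,(273.7,152.5),z=0.0))
# stand top rect
for n,d in (('top',t),('scene',s)):
    W=cloud(d)
    m=(W[...,2]>.038)&(W[...,2]<.050)&(W[...,1]>.12)&(W[...,0]>.2)&(W[...,0]<.6)
    m=cv2.morphologyEx(m.astype(np.uint8),cv2.MORPH_OPEN,np.ones((3,3)))
    k,l,st,c=cv2.connectedComponentsWithStats(m)
    for i in range(1,k):
        if st[i,4]>200:
            P=W[l==i][:,:2]; print(n,'rect',cv2.minAreaRect((P*1000).astype(np.float32)),np.median(W[l==i][:,2]),st[i])
    # pin grip: points higher
    m=(W[...,2]>.055)&(W[...,2]<.12)&(W[...,1]>.12)&(W[...,0]>.2)&(W[...,0]<.6)
    k,l,st,c=cv2.connectedComponentsWithStats(m.astype(np.uint8))
    for i in range(1,k):
        if st[i,4]>5: print(n,'tall',c[i].round(1),st[i,4],np.nanmedian(W[l==i],0).round(4),np.nanmax(W[l==i][:,2]).round(4))
    # lid
    m=(W[...,2]>.07)&(abs(W[...,1]+.01)<.15)&(W[...,0]>.3)&(W[...,0]<.7)
    P=W[m]; print(n,'lid pts',len(P),P.mean(0),P.max(0),P.min(0))
print('hole lid', px2w(s,(299.3,138.9)),px2w(t,(344.4,192.5)),'press',px2w(s,(313.7,150.6)),px2w(t,(329.4,194.3)))
E
```

```text
base_hole top [ 0.52681525 -0.0445075   0.044     ] scene [ 0.53056241 -0.04767751  0.044     ]
top [111.6 106.1] 575 [0.8255 0.5044 0.052 ]
top [620.5 187.5] 6 [ 0.6517 -0.6468  0.052 ]
top [611.5 190. ] 10 [ 0.6457 -0.6272  0.052 ]
top [626.5 190.5] 6 [ 0.6451 -0.6587  0.052 ]
top [614.2 194. ] 20 [ 0.6369 -0.632   0.052 ]
top [618.3 197.7] 13 [ 0.6286 -0.6397  0.052 ]
top [618.5 202.5] 6 [ 0.6178 -0.6389  0.052 ]
top [621.5 216.5] 6 [ 0.5868 -0.6418  0.052 ]
top [371.1 233.9] 8 [ 0.5368 -0.1007  0.052 ]
top [326.1 240.9] 8 [ 0.5192 -0.0018  0.052 ]
scene [191.  21.] 9 [ 0.3613 -0.9872  0.052 ]
scene [152.5  74.4] 12 [ 0.6293 -0.6833  0.052 ]
scene [166.  77.] 7 [ 0.6066 -0.6482  0.052 ]
scene [157.  81.] 7 [ 0.6359 -0.6397  0.052 ]
scene [308.1 162.9] 8 [ 0.5385 -0.1003  0.052 ]
scene [344.1 182.9] 8 [ 0.522  -0.0013  0.052 ]
jar [0.74723337 0.0494838  0.        ] [0.74786974 0.05337124 0.        ]
hs [ 0.37050155 -0.04951178  0.        ] [ 0.37891211 -0.04567571  0.        ]
tin [ 0.52108724 -0.24409706  0.        ] [ 0.53445148 -0.24084943  0.        ]
top rect ((511.1708984375,
[... 253 characters left out ...]
88 [ 0.60479779 -0.03810475  0.16111754] [0.65829431 0.03400119 0.18686745] [ 0.57707186 -0.10386858  0.07009641]
scene rect ((515.1240844726562, 276.0121154785156), (131.89752197265625, 64.04558563232422), 77.90352630615234) 0.044941712187458016 [ 416  239   76   61 1928]
scene tall [443.1 240.9] 165 [0.5117 0.2453 0.0754] 0.0876
scene tall [469.8 267.1] 116 [0.5248 0.3118 0.0768] 0.0912
scene lid pts 2390 [ 0.61542837 -0.0296437   0.14366017] [0.66149001 0.03647365 0.18560514] [ 0.57921142 -0.10231011  0.07001401]
hole lid [ 0.60242967 -0.04259301  0.16631696] [ 0.60380968 -0.03572832  0.15947625] press [ 6.01569031e-01 -1.45962680e-04  1.63147096e-01] [ 0.59714455 -0.00578397  0.16983802]
```

```bash
cat >> h.py <<'E'
YAW=np.radians(9.8);BH=np.array([.529,-.049])
def fx(x,y,z): # fixture coords mm -> world m
    c,s=np.cos(YAW),np.sin(YAW); x=(x+55)/1000;y=y/1000
    return np.array([BH[0]+c*x-s*y,BH[1]+s*x+c*y,z/1000])
def rel(p,yaw,o=None):
    o=o or sensors.get_obs()
    Rc=R.from_euler('xyz',o['tcp_rot'],degrees=True)
    Rt=R.from_euler('xyz',[-90,0,yaw],degrees=True)
    sh=Rc.inv().apply(np.array(p)-o['ee_pos'])*100
    return np.round(np.r_[sh,(Rc.inv()*Rt).as_rotvec(degrees=True)],2)
def lidtip(th,r=122,y=35,half=15,clr=0,th0=1.15):
    k=np.sin(th)/np.sin(th0)
    return fx(70-r*np.cos(th)+5*np.sin(th)+half*k+clr, y, 51+r*np.sin(th)+5*np.cos(th))
E
python3 - <<'E'
from h import *
p=lidtip(1.15,clr=18)+[0,0,.075]
q=p.copy();q[2]=.30
print(p,rel(q,9.8),rel(p,9.8))
E
```

```text
[0.63412608 0.00467671 0.23939964] [-35.09   0.39  60.21   0.   -81.08   0.  ] [-35.09   6.45  60.21   0.   -81.08   0.  ]
```

Emit:
arm_command(rows=[-35.1,0.0,60.2,0,-81,0,-1,-35.1,0.0,60.2,0,-81,0,-1,-35.1,0.0,60.2,0,-81,0,-1,-35.1,0.0,60.2,0,-81,0,-1,-35.1,0.0,60.2,0,-81,0,-1,-35.1,0.0,60.2,0,-81,0,-1,-35.1,0.0,60.2,0,-81,0,-1,-35.1,0.0,60.2,0,-81,0,-1,-35.1,0.0,60.2,0,-81,0,-1,-35.1,0.0,60.2,0,-81,0,-1,-35.1,0.0,60.2,0,-81,0,-1,-35.1,0.0,60.2,0,-81,0,-1], force=120)

```text
time: 3.3
ee_pos: [0.5058, -0.1417, 0.3041]
tcp_rot: [-90.0, -0.0, 10.2]
wrist_force: [1.2, -0.3, 0.7]
opening: 0.0001
```

```bash
python3 - <<'E'
from h import *
p=lidtip(1.15,clr=18)+[0,0,.075]
q=p.copy();q[2]=.30
o=sensors.get_obs();print(o['time'],o['ee_pos'],o['tcp_rot'],rel(q,9.8),rel(p,9.8))
E
```

```text
3.3 [ 0.50577199 -0.14174284  0.30413428] [-9.00190452e+01 -3.19419359e-02  1.01530021e+01] [15.22  0.42 12.15  0.02  0.35  0.03] [15.21  6.48 12.15  0.02  0.35  0.03]
```

Emit:
arm_command(rows=[15.2,0.2,12.1,0,0.3,0,-1,15.2,0.2,12.1,0,0.3,0,-1,15.2,0.2,12.1,0,0.3,0,-1,15.2,0.2,12.1,0,0.3,0,-1,15.2,0.2,12.1,0,0.3,0,-1,15.2,0.2,12.1,0,0.3,0,-1,15.2,0.2,12.1,0,0.3,0,-1,15.2,3.2,12.1,0,0.3,0,-1,15.2,6.3,12.1,0,0.3,0,-1,15.2,6.3,12.1,0,0.3,0,-1])

```text
time: 4.13
ee_pos: [0.6319, 0.0002, 0.2348]
tcp_rot: [-89.9, 0.5, 9.4]
wrist_force: [-0.7, 1.0, -0.8]
opening: 0.0002
```

```bash
python3 - <<'E'
from h import *
o=sensors.get_obs();print(o['time'],o['ee_pos'],o['tcp_rot'],o['wrist_force'])
for th in [1.15,1.05,.95,.85,.75,.65,.55,.45,.35,.25,.15,.08,.03]:
    print(th,rel(lidtip(th)+[0,0,.074],9.8)[:3])
a=shot('scene','s1.png')['pixels'][60:300,220:500];cv2.imwrite('pics/s1z.png',cv2.resize(a,None,fx=2.4,fy=2.4))
E
```

```text
4.1333 [6.31863041e-01 2.07945847e-04 2.34825267e-01] [-89.93089121   0.48508237   9.36335609] [-0.74605148  0.97379639 -0.81315554]
1.15 [-1.51 -0.34  0.39]
1.05 [-2.69  0.17  0.38]
0.95 [-3.82  0.8   0.37]
0.85 [-4.91  1.53  0.36]
0.75 [-5.92  2.35  0.35]
0.65 [-6.86  3.26  0.35]
0.55 [-7.72  4.25  0.34]
0.45 [-8.49  5.3   0.33]
0.35 [-9.15  6.41  0.32]
0.25 [-9.7   7.56  0.32]
0.15 [-10.15   8.75   0.31]
0.08 [-10.39   9.6    0.31]
0.03 [-10.52  10.21   0.31]
```

View pics/s1z.png

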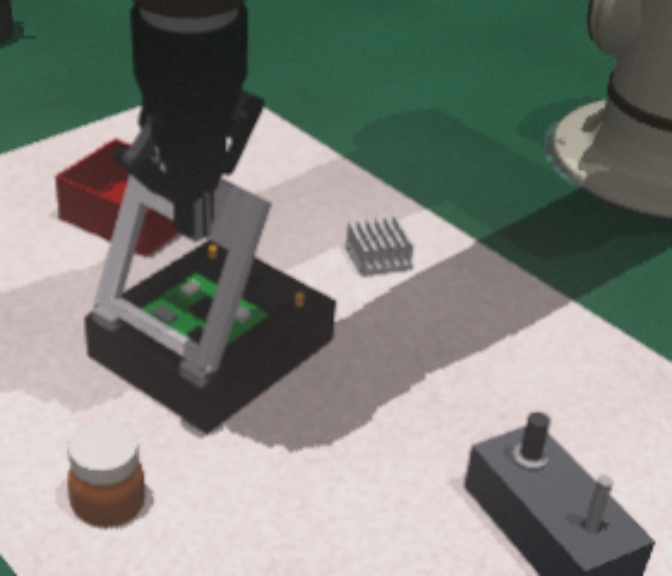

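Emit:
arm_command(rows=[-0.8,-0.2,0.3,0,-0.4,0,-1,-1.5,-0.3,0.4,0,-0.4,0,-1,-2.1,-0.1,0.4,0,-0.4,0,-1,-2.7,0.2,0.4,0,-0.4,0,-1,-3.3,0.5,0.4,0,-0.4,0,-1,-3.8,0.8,0.4,0,-0.4,0,-1,-4.4,1.2,0.4,0,-0.4,0,-1,-4.9,1.5,0.4,0,-0.4,0,-1,-5.4,1.9,0.4,0,-0.4,0,-1,-5.9,2.3,0.4,0,-0.4,0,-1,-6.4,2.8,0.4,0,-0.4,0,-1,-6.9,3.3,0.4,0,-0.4,0,-1])

```text
time: 5.18
ee_pos: [0.565, -0.0062, 0.2073]
tcp_rot: [-90.0, 0.0, 9.8]
wrist_force: [0.4, -0.4, 1.0]
opening: -0.0004
```

```bash
python3 - <<'E'
from h import *
o=sensors.get_obs();print(o['time'],o['ee_pos'],o['tcp_rot'],o['wrist_force'])
for th in [.65,.55,.45,.35,.25,.15,.08,.03]:
    print(th,rel(lidtip(th)+[0,0,.074],9.8))
a=shot('scene','s2.png')['pixels'][60:300,220:500];cv2.imwrite('pics/s2z.png',cv2.resize(a,None,fx=2.4,fy=2.4))
E
```

```text
5.1833 [ 0.56495018 -0.00620961  0.20731486] [-8.99994060e+01  7.93752000e-03  9.82379308e+00] [ 0.42298438 -0.43733706  1.02493874]
0.65 [-0.19  0.45 -0.1  -0.    0.02 -0.01]
0.55 [-1.05  1.43 -0.1  -0.    0.02 -0.01]
0.45 [-1.82  2.47 -0.1  -0.    0.02 -0.01]
0.35 [-2.5   3.58 -0.1  -0.    0.02 -0.01]
0.25 [-3.06  4.73 -0.1  -0.    0.02 -0.01]
0.15 [-3.51  5.91 -0.1  -0.    0.02 -0.01]
0.08 [-3.76  6.76 -0.1  -0.    0.02 -0.01]
0.03 [-3.9   7.37 -0.1  -0.    0.02 -0.01]
```

View pics/s2z.png

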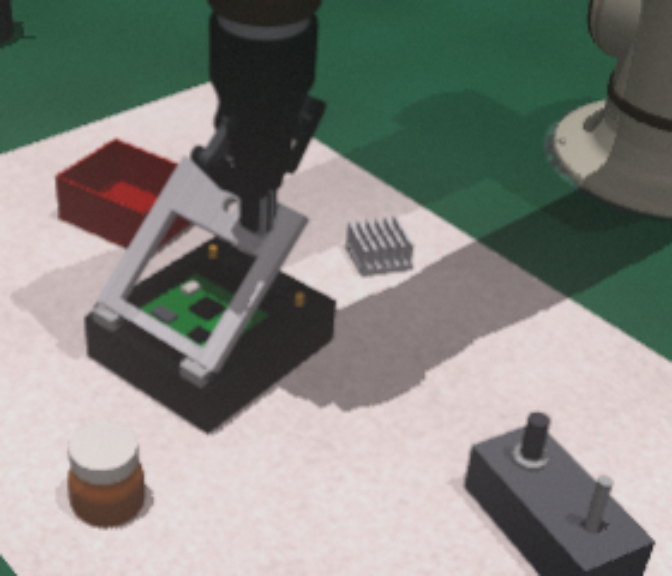

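Emit:
arm_command(rows=[-0.6,1.0,-0.1,0,0,0,-1,-1.0,1.4,-0.1,0,0,0,-1,-1.4,1.9,-0.1,0,0,0,-1,-1.8,2.5,-0.1,0,0,0,-1,-2.2,3.0,-0.1,0,0,0,-1,-2.5,3.6,-0.1,0,0,0,-1,-2.8,4.1,-0.1,0,0,0,-1,-3.1,4.7,-0.1,0,0,0,-1,-3.3,5.3,-0.1,0,0,0,-1,-3.5,5.9,-0.1,0,0,0,-1,-3.7,6.4,-0.1,0,0,0,-1,-3.7,6.7,-0.1,0,0,0,-1])

```text
time: 6.23
ee_pos: [0.5286, -0.0135, 0.14]
tcp_rot: [-90.0, 0.1, 9.8]
wrist_force: [-0.0, 0.1, 0.6]
opening: -0.0
```

```bash
python3 - <<'E'
from h import *
o=sensors.get_obs();print(o['time'],o['ee_pos'],o['tcp_rot'],o['wrist_force'])
for th in [.08,.05,.03,0]:
    print(th,rel(lidtip(th)+[0,0,.073],9.8))
a=shot('scene','s3.png')['pixels'][60:300,220:500];cv2.imwrite('pics/s3z.png',cv2.resize(a,None,fx=2.4,fy=2.4))
E
```

```text
6.2333 [ 0.52861658 -0.01349083  0.13997127] [-8.99920955e+01  5.73948876e-02  9.82237023e+00] [-0.03464181  0.08752546  0.58554564]
0.08 [-0.06  0.12 -0.01 -0.01  0.02 -0.06]
0.05 [-0.14  0.49 -0.01 -0.01  0.02 -0.06]
0.03 [-0.2   0.73 -0.01 -0.01  0.02 -0.06]
0 [-0.27  1.1  -0.01 -0.01  0.02 -0.06]
```

View pics/s3z.png

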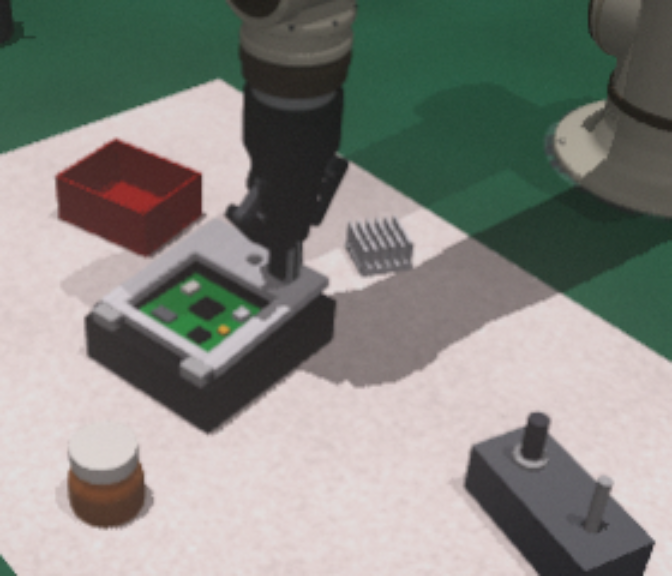

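Emit:
arm_command(rows=[-0.1,0.3,0,0,0,0,-1,-0.1,0.5,0,0,0,0,-1,-0.2,0.7,0,0,0,0,-1,-0.2,0.8,0,0,0,0,-1])

```text
time: 6.62
ee_pos: [0.5278, -0.0137, 0.1337]
tcp_rot: [-90.0, -0.1, 9.8]
wrist_force: [-0.8, 0.6, 6.4]
opening: 0.0001
```

Emit:
arm_command(rows=[0,-3,0,0,0,0,-1,0,-7,0,0,0,0,0,0,-11,0,0,0,0,1,0,-15,0,0,0,0,1])

```text
time: 6.95
ee_pos: [0.5269, -0.0137, 0.2846]
tcp_rot: [-90.0, 0.0, 9.8]
wrist_force: [1.0, -0.5, 0.9]
opening: 0.0356
```

```bash
python3 - <<'E'
from h import *
t=dict(np.load('top0.npz'));s=dict(np.load('scene0.npz'))
for n,d,c in (('t',t,(214,245)),('s',s,(443,246))):
    im=d['pixels'].copy()
    for P,col in (((.5065,.2405,.086),(0,0,255)),((.5065,.2405,.050),(0,255,0))):
        print(n,w2px(d,np.array(P)))
    a=im[c[1]-25:c[1]+25,c[0]-30:c[0]+30]
    a=cv2.resize(a,None,fx=10,fy=10,interpolation=cv2.INTER_NEAREST)
    for z,col in ((.086,(0,0,255)),(.050,(0,255,0))):
        rr=.008 if z>.06 else .013
        for k in np.linspace(0,2*np.pi,40):
            u=w2px(d,np.array([.5065+rr*np.cos(k),.2405+rr*np.sin(k),z]))
            cv2.circle(a,tuple(int(x) for x in ((u-[c[0]-30,c[1]-25])*10+5)),2,col,-1)
    cv2.imwrite(f'pics/pin_{n}.png',a)
E
```

```text
t [212.0076954  242.65989353]
t [216.13671817 244.55172954]
s [444.05953774 233.57083154]
s [440.39249139 248.50942998]
```

View pics/pin_t.png

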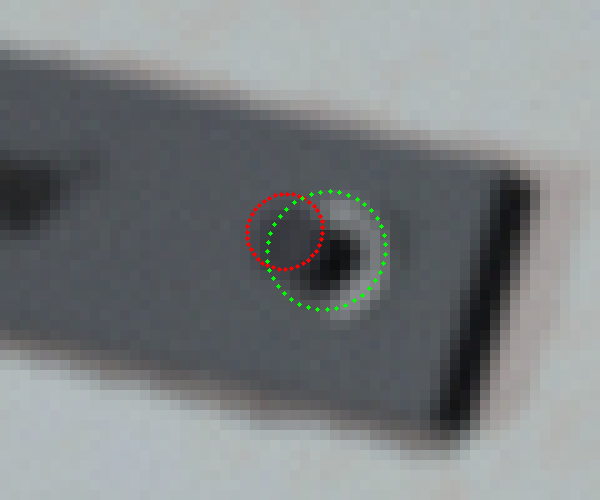

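View pics/pin_s.png

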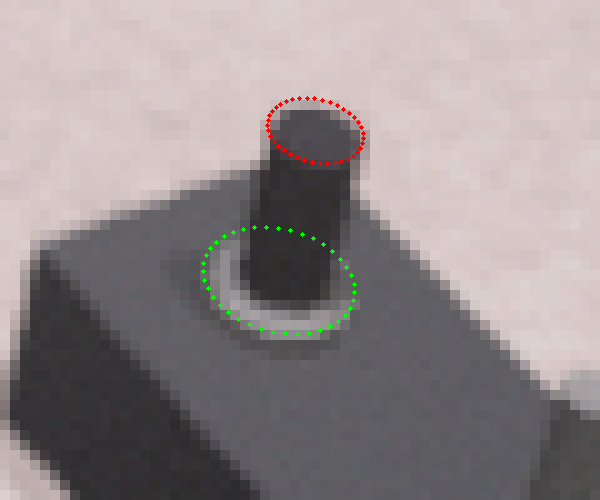

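```bash
python3 - <<'E'
from h import *
print(rel([.505,.240,.22],-11.5),rel([.505,.240,.126],-11.5))
E
```

```text
[ 2.180e+00  6.460e+00  2.538e+01  0.000e+00  2.132e+01 -1.000e-02] [ 2.180e+00  1.586e+01  2.537e+01  0.000e+00  2.132e+01 -1.000e-02]
```

Emit:
arm_command(rows=[2.2,3,25.4,0,21.3,0,1,2.2,3,25.4,0,21.3,0,1,2.2,3,25.4,0,21.3,0,1,2.2,3,25.4,0,21.3,0,1,2.2,4,25.4,0,21.3,0,1,2.2,5,25.4,0,21.3,0,1,2.2,6.5,25.4,0,21.3,0,1,2.2,6.5,25.4,0,21.3,0,1,2.2,8,25.4,0,21.3,0,1,2.2,10,25.4,0,21.3,0,1])

```text
time: 7.78
ee_pos: [0.5061, 0.2409, 0.184]
tcp_rot: [-89.9, -0.1, -11.4]
wrist_force: [-0.2, -0.7, 0.2]
opening: 0.0851
```

```bash
python3 - <<'E'
from h import *
o=sensors.get_obs();print(o['time'],o['ee_pos'],o['tcp_rot'],o['wrist_force'],o['opening'])
print(rel([.505,.240,.126],-11.5))
for c in ('scene','top'):
  a=shot(c,c+'4.png')['pixels'];a=a[130:330,350:600] if c=='scene' else a[140:340,120:420];cv2.imwrite(f'pics/{c}4z.png',cv2.resize(a,None,fx=2.6,fy=2.6))
E
```

```text
7.7833 [0.50606459 0.2408874  0.18395153] [-89.9182514   -0.12769943 -11.41103273] [-0.20652028 -0.7456289   0.2206223 ] 0.08509991118824951
[-0.1   5.79 -0.12 -0.08  0.09  0.13]
```

View pics/scene4z.png

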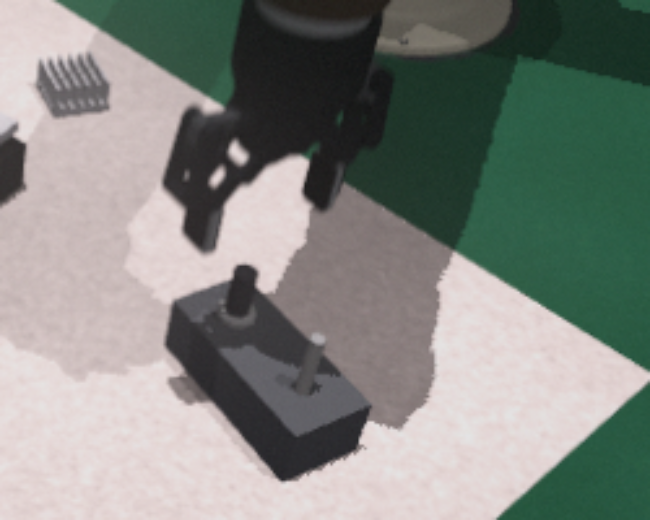

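View pics/top4z.png

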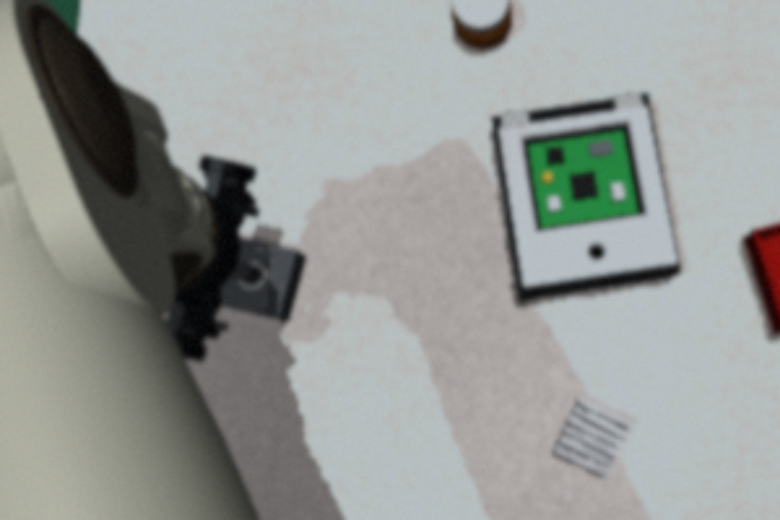

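Emit:
arm_command(rows=[-0.1,2,-0.1,0,0,0,1,-0.1,4,-0.1,0,0,0,1,-0.1,5.2,-0.1,0,0,0,1,-0.1,5.8,-0.1,0,0,0,1,-0.1,5.8,-0.1,0,0,0,-0.3,-0.1,5.8,-0.1,0,0,0,-0.5,-0.1,5.8,-0.1,0,0,0,-0.7,-0.1,5.8,-0.1,0,0,0,-1,-0.1,5.8,-0.1,0,0,0,-1,-0.1,5.8,-0.1,0,0,0,-1], force=25)

```text
time: 8.72
ee_pos: [0.5048, 0.2396, 0.1256]
tcp_rot: [-90.0, -0.1, -11.5]
wrist_force: [0.7, -1.4, 2.1]
opening: 0.0151
```

```bash
python3 - <<'E'
from h import *
o=sensors.get_obs();print(o['time'],o['ee_pos'],o['tcp_rot'],o['wrist_force'],o['torque'],o['opening'])
for c in ('scene',):
  a=shot(c,c+'5.png')['pixels'];a=a[130:330,350:600];cv2.imwrite(f'pics/{c}5z.png',cv2.resize(a,None,fx=2.6,fy=2.6))
E
```

```text
8.7167 [0.50481368 0.23959167 0.12563826] [-8.99640712e+01 -8.04362003e-02 -1.14755843e+01] [ 0.710247   -1.43109485  2.1479779 ] [-0.15503293 -0.37074395 -0.00566188] 0.015051890572252436
```

View pics/scene5z.png

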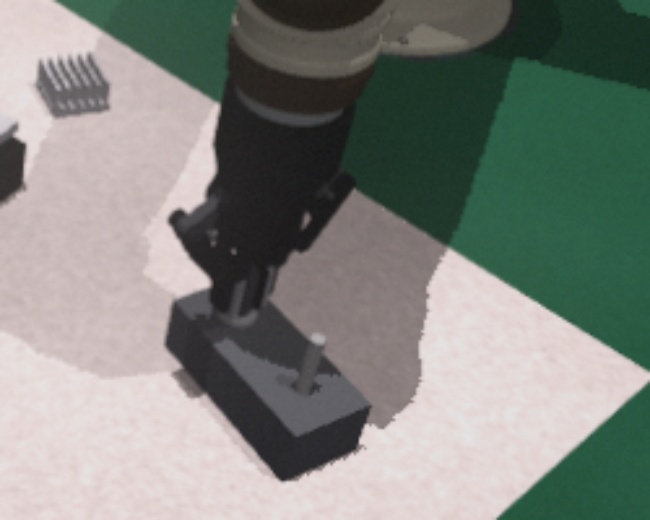

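Emit:
arm_command(rows=[0,0,0,0,0,0,-1,0,0,0,0,0,0,-1,0,-1,0,0,0,0,-1,0,-3,0,0,0,0,-1,0,-6,0,0,0,0,-1,0,-9,0,0,0,0,-1,0,-11,0,0,0,0,-1], force=110)

```text
time: 9.35
ee_pos: [0.5043, 0.2395, 0.2375]
tcp_rot: [-89.9, -0.0, -11.5]
wrist_force: [0.3, 0.4, -0.7]
opening: 0.0136
```

```bash
python3 - <<'E'
from h import *
o=sensors.get_obs();print(o['time'],o['ee_pos'],o['tcp_rot'],o['wrist_force'],o['torque'],o['opening'])
print(rel([.529,-.049,.2],-11.5))
for c in ('scene',):
  a=shot(c,c+'6.png')['pixels'];a=a[100:300,350:600];cv2.imwrite(f'pics/{c}6z.png',cv2.resize(a,None,fx=2.6,fy=2.6))
E
```

```text
9.35 [0.50428202 0.23953929 0.23745174] [-8.99450877e+01 -4.74012229e-02 -1.14711824e+01] [ 0.33161854  0.39145609 -0.69126057] [-0.02023683 -0.042551    0.05801192] 0.013590855009691804
[  8.16   3.73 -27.79  -0.05   0.03   0.05]
```

View pics/scene6z.png

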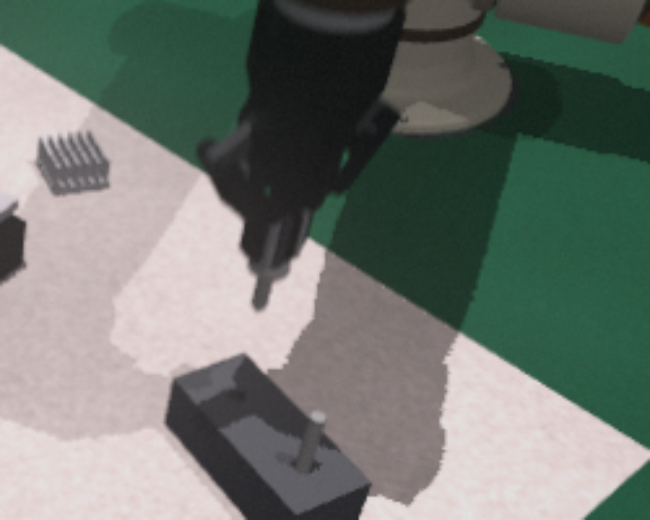

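Emit:
arm_command(rows=[8.2,0,-27.8,0,0,0,-1,8.2,0,-27.8,0,0,0,-1,8.2,0,-27.8,0,0,0,-1,8.2,1,-27.8,0,0,0,-1,8.2,2,-27.8,0,0,0,-1,8.2,3,-27.8,0,0,0,-1,8.2,4,-27.8,0,0,0,-1,8.2,4,-27.8,0,0,0,-1,8.2,4,-27.8,0,0,0,-1,8.2,4,-27.8,0,0,0,-1])

```text
time: 10.23
ee_pos: [0.5291, -0.0492, 0.1946]
tcp_rot: [-90.0, 0.1, -11.5]
wrist_force: [0.2, 1.5, -0.5]
opening: 0.0132
```

```bash
python3 - <<'E'
from h import *
o=sensors.get_obs();print(o['time'],o['ee_pos'],o['tcp_rot'],o['wrist_force'],o['torque'],o['opening'])
for c in ('scene','top'):
  d=shot(c,c+'7.png');np.savez(c+'7.npz',**d)
  for t in ('pin','lid_hole'): print(c,t,models.spot_point(t,c)[:2])
  a=d['pixels'];a=a[100:260,240:440] if c=='scene' else a[160:320,240:440];cv2.imwrite(f'pics/{c}7z.png',cv2.resize(a,None,fx=3.7,fy=3.7,interpolation=cv2.INTER_CUBIC))
E
```

```text
10.2333 [ 0.52912176 -0.04922273  0.19461819] [-8.99783106e+01  6.54790239e-02 -1.15337867e+01] [ 0.1826105   1.45553362 -0.48656204] [-0.03423298  0.01989511  0.02803674] 0.013159293067826634
scene pin [{'location': [326.3, 162.2], 'conf': 0.63}]
scene lid_hole [{'location': [327.9, 166.8], 'conf': 0.79}]
top pin [{'location': [333.3, 238.2], 'conf': 0.72}]
top lid_hole []
```

View pics/scene7z.png

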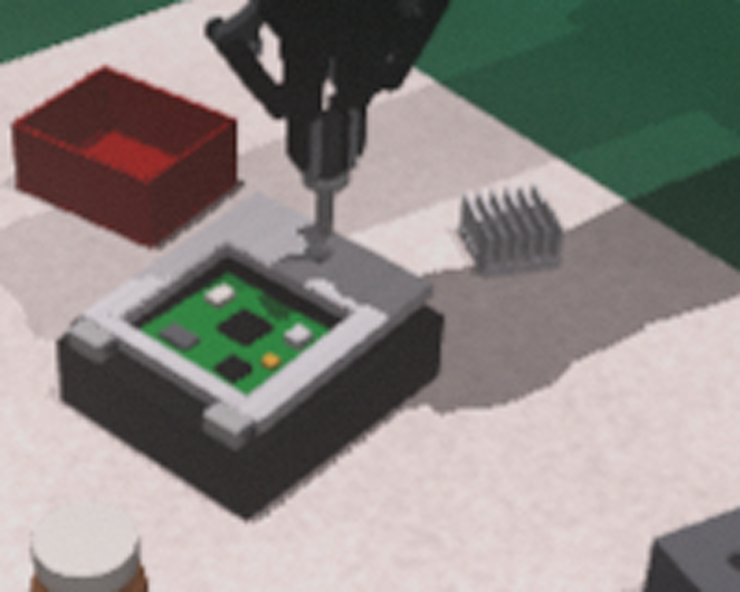

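View pics/top7z.png

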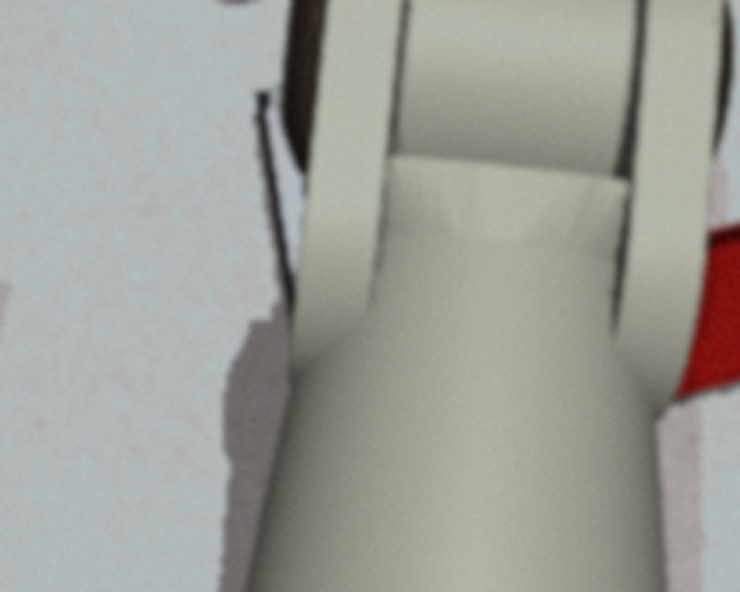

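```bash
python3 - <<'E'
from h import *
t0=dict(np.load('top0.npz'))
s=dict(np.load('scene7.npz'))
im4=cv2.imread('pics/scene4.png'); imt=cv2.imread('pics/top4.png')
def ov(im,d,circles,c,h,fn,f=12):
    a=cv2.resize(im[c[1]-h:c[1]+h,c[0]-h:c[0]+h],None,fx=f,fy=f,interpolation=cv2.INTER_CUBIC)
    for (P,r,col) in circles:
        for k in np.linspace(0,2*np.pi,48,endpoint=False):
            u=w2px(d,np.array(P)+[r*np.cos(k),r*np.sin(k),0])
            q=(u-[c[0]-h,c[1]-h]+.5)*f
            cv2.circle(a,tuple(int(x) for x in q),1,col,-1)
    return a
th=.062
H=fx(70-125*np.cos(th)+5*np.sin(th),0,51+125*np.sin(th)+5*np.cos(th)); print('hole',H)
a=ov(im4,s,[(H,.0065,(0,0,255))],(327,168),22,'')
b=ov(imt,t0,[(H,.0065,(0,0,255))],(345,236),22,'')
o=sensors.get_obs();T=o['ee_pos'];
c=ov(s['pixels'],s,[(T-[0,0,.1146],.005,(0,0,255)),(T-[0,0,.1146-.034],.005,(0,255,0)),(T-[0,0,.1146-.034],.013,(0,255,0))],(327,150),22,'')
cv2.imwrite('pics/ov7.png',np.hstack([cv2.resize(x,(400,400)) for x in (a,c)])); cv2.imwrite('pics/ovt.png',b)
E
```

```text
hole [ 0.52954195 -0.04890639  0.06373543]
```

View pics/ov7.png

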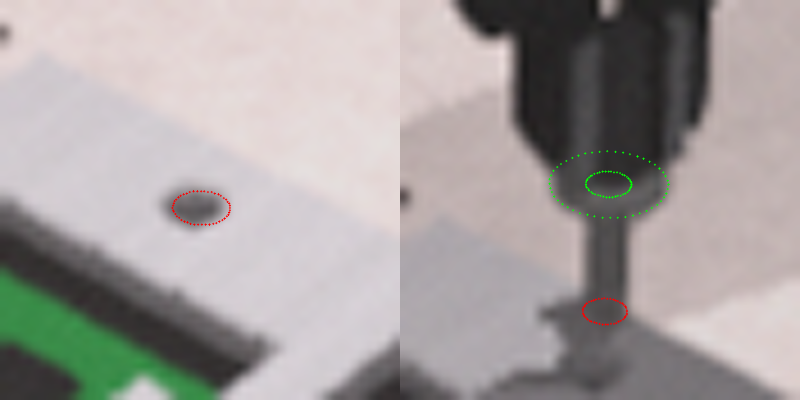

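View pics/ovt.png

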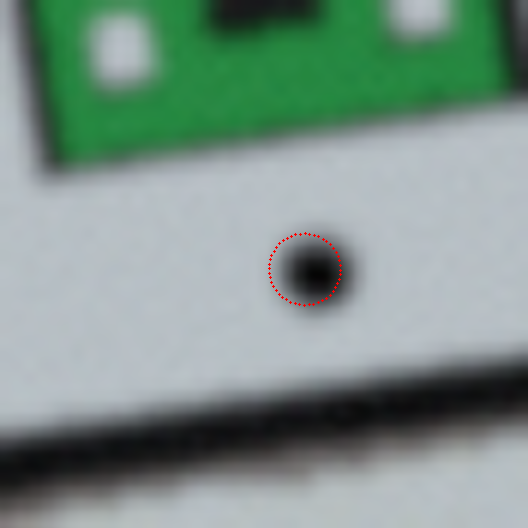

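Emit:
arm_command(rows=[0,0,-0.2,0,0,0,-1,0,0.7,-0.2,0,0,0,-1,0,1.1,-0.2,0,0,0,-1,0,1.1,-0.2,0,0,0,-1])

```text
time: 10.87
ee_pos: [0.5285, -0.0511, 0.1825]
tcp_rot: [-90.0, 0.1, -11.5]
wrist_force: [-0.9, -0.9, -1.4]
opening: 0.0133
```

```bash
python3 - <<'E'
from h import *
o=sensors.get_obs();print(o['time'],o['ee_pos'],o['tcp_rot'],o['wrist_force'],o['torque'],o['opening'])
d=shot('scene','scene8.png');np.savez('scene8.npz',**d)
a=d['pixels'][125:195,280:380];cv2.imwrite(f'pics/scene8z.png',cv2.resize(a,None,fx=7.5,fy=7.5,interpolation=cv2.INTER_CUBIC))
E
```

```text
10.8667 [ 0.52853074 -0.0511233   0.18247004] [-90.00839554   0.10303871 -11.47359946] [-0.93659041 -0.94521247 -1.35162633] [0.02310488 0.05152393 0.01196682] 0.013333889256822096
```

View pics/scene8z.png

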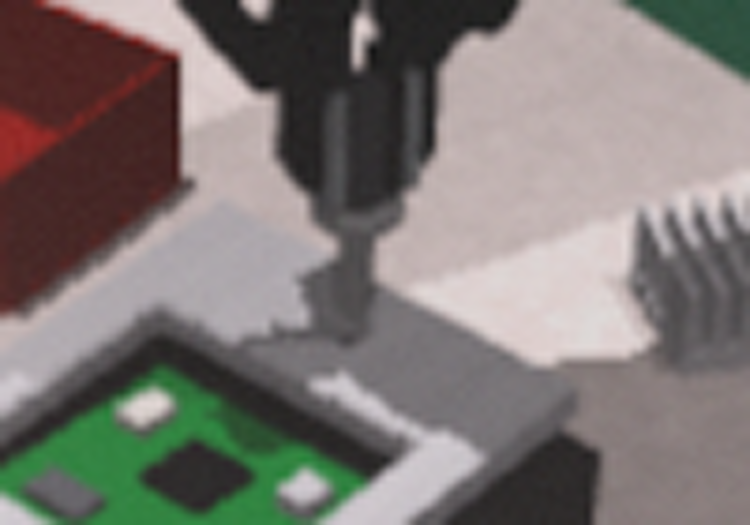

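Emit:
arm_command(rows=[0,0.3,0,0,0,0,-1,0,0.5,0,0,0,0,-1,0,0.7,0,0,0,0,-1,0,0.8,0,0,0,0,-1])

```text
time: 11.25
ee_pos: [0.5289, -0.0513, 0.1755]
tcp_rot: [-90.0, 0.0, -11.5]
wrist_force: [-1.1, 0.3, -0.7]
opening: 0.0131
```

Emit:
arm_command(rows=[0,0.3,0,0,0,0,-1,0,0.5,0,0,0,0,-1,0,0.7,0,0,0,0,-1,0,0.9,0,0,0,0,-1])

```text
time: 11.58
ee_pos: [0.529, -0.0512, 0.1667]
tcp_rot: [-90.0, 0.0, -11.5]
wrist_force: [0.1, 0.2, -0.3]
opening: 0.0133
```

Emit:
arm_command(rows=[0,0.3,0,0,0,0,-1,0,0.5,0,0,0,0,-1,0,0.7,0,0,0,0,-1,0,0.9,0,0,0,0,-1,0,1.1,0,0,0,0,-1,0,1.2,0,0,0,0,-1])

```text
time: 12.08
ee_pos: [0.5289, -0.0512, 0.1546]
tcp_rot: [-90.0, 0.0, -11.5]
wrist_force: [0.2, -0.5, 0.1]
opening: 0.0134
```

Emit:
arm_command(rows=[0,0.3,0,0,0,0,-1,0,0.6,0,0,0,0,-1,0,0.8,0,0,0,0,-1,0,0.9,0,0,0,0,-1])

```text
time: 12.42
ee_pos: [0.5289, -0.0512, 0.1456]
tcp_rot: [-90.0, 0.0, -11.5]
wrist_force: [-1.5, 0.3, 4.8]
opening: 0.0132
```

```bash
python3 - <<'E'
from h import *
o=sensors.get_obs();print(o['time'],o['ee_pos'],o['tcp_rot'],o['wrist_force'],o['torque'],o['opening'])
d=shot('scene','scene9.png');np.savez('scene9.npz',**d)
a=d['pixels'][125:215,260:380];cv2.imwrite(f'pics/scene9z.png',cv2.resize(a,None,fx=6,fy=6,interpolation=cv2.INTER_CUBIC))
E
```

```text
12.4167 [ 0.52890803 -0.05123504  0.14555367] [-9.00038313e+01  1.77613649e-02 -1.14739206e+01] [-1.51224863  0.34529816  4.84894441] [-0.00541069  0.36390239  0.00037458] 0.013161476600070079
```

View pics/scene9z.png

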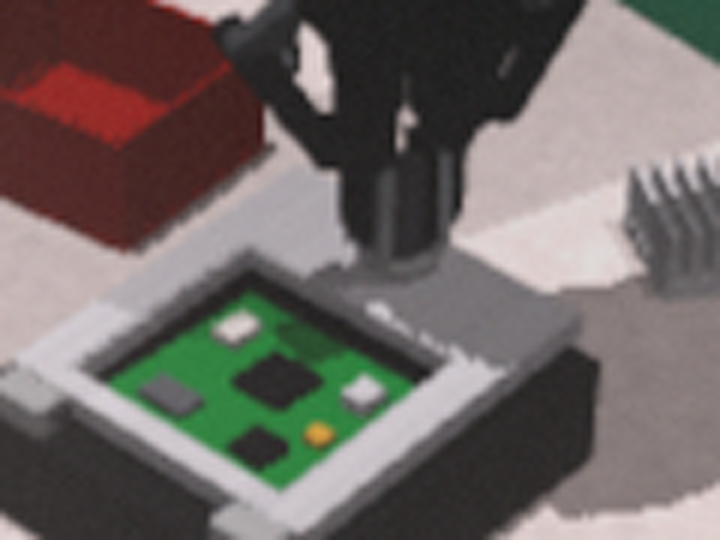

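Emit:
arm_command(rows=[0,0.2,0,0,0,0,-1,0,0.4,0,0,0,0,-1,0,0.5,0,0,0,0,-1,0,0.6,0,0,0,0,-1,0,0.7,0,0,0,0,-1,0,0.7,0,0,0,0,-1])

```text
time: 12.97
ee_pos: [0.5289, -0.0513, 0.1392]
tcp_rot: [-90.0, -0.0, -11.5]
wrist_force: [-2.6, -1.2, 4.4]
opening: 0.0134
```

Emit:
arm_command(rows=[0,0.1,0,0,0,0,-1,0,0.2,0,0,0,0,-1,0,0.2,0,0,0,0,-1])

```text
time: 13.22
ee_pos: [0.5288, -0.0513, 0.1372]
tcp_rot: [-90.0, -0.0, -11.5]
wrist_force: [-3.3, -0.1, 4.4]
opening: 0.0129
```

Emit:
arm_command(rows=[0,0.05,0,0,0,0,-1,0,0.1,0,0,0,0,-1,0,0.1,0,0,0,0,-1])

```text
time: 13.47
ee_pos: [0.5289, -0.0513, 0.1367]
tcp_rot: [-90.0, -0.0, -11.5]
wrist_force: [-4.7, -0.3, 9.1]
opening: 0.0133
```

Emit:
arm_command(rows=[-0.03,0.05,0,0,0,0,-1,-0.05,0.1,0,0,0,0,-1,-0.05,0.1,0,0,0,0,-1,-0.05,0.1,0,0,0,0,-1])

```text
time: 13.8
ee_pos: [0.5288, -0.0513, 0.1366]
tcp_rot: [-90.0, -0.1, -11.5]
wrist_force: [-5.9, -0.9, 14.2]
opening: 0.0131
```

```bash
python3 - <<'E'
from h import *
o=sensors.get_obs();print(o['time'],o['ee_pos'],o['tcp_rot'],o['wrist_force'],o['torque'],o['opening'])
d=shot('scene','scene10.png');np.savez('scene10.npz',**d)
a=d['pixels'][125:215,260:380];cv2.imwrite(f'pics/scene10z.png',cv2.resize(a,None,fx=6,fy=6,interpolation=cv2.INTER_CUBIC))
W=cloud(d)
# plane of lid top via bright/metal pixels on side rails: fixture coords
c,s_=np.cos(YAW),np.sin(YAW)
for f in ('scene9.npz','scene10.npz'):
    W=cloud(dict(np.load(f)))
    x=W[...,0]-.5289;y=W[...,1]+.051
    X=c*x+s_*y-.055;Y=-s_*x+c*y
    for lo,hi in ((-.07,-.045),(-.04,-.02),(-.02,.01),(.01,.04)):
        m=(X>lo)&(X<hi)&(abs(Y)>.047)&(abs(Y)<.062)&(W[...,2]>.04)&(W[...,2]<.08)
        print(f,lo,m.sum(),np.median(W[m][:,2]).round(4))
E
```

```text
13.8 [ 0.52877625 -0.051298    0.13659136] [-90.00558016  -0.11218233 -11.48454309] [-5.86596699 -0.90652021 14.17191085] [-0.09358476  1.23224066  0.01508805] 0.013091700389131527
scene9.npz -0.07 125 0.0633
scene9.npz -0.04 112 0.0617
scene9.npz -0.02 169 0.0598
scene9.npz 0.01 151 0.0582
scene10.npz -0.07 105 0.0551
scene10.npz -0.04 85 0.0552
scene10.npz -0.02 138 0.0552
scene10.npz 0.01 141 0.0551
```

View pics/scene10z.png

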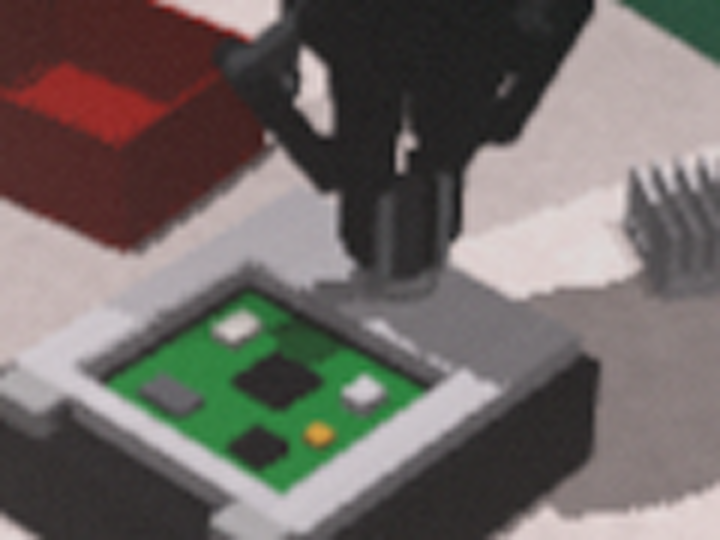

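Emit:
arm_command(rows=[-0.05,0.05,0,0,0,0,-1,-0.05,0.05,0,0,0,0,-1,-0.05,0.05,0,0,0,0,-1,-0.05,0.05,0,0,0,0,-1,-0.05,0.05,0,0,0,0,-1,-0.05,0.05,0,0,0,0,-1,-0.05,0.05,0,0,0,0,-1,-0.05,0.05,0,0,0,0,-1,-0.05,0.05,0,0,0,0,-1,-0.05,0.05,0,0,0,0,-1,-0.05,0.05,0,0,0,0,-1,-0.05,0.05,0,0,0,0,-1])

```text
time: 14.85
ee_pos: [0.5287, -0.0513, 0.1366]
tcp_rot: [-90.0, -0.2, -11.5]
wrist_force: [-4.3, -0.9, 16.0]
opening: 0.0135
```

```bash
python3 - <<'E'
from h import *
o=sensors.get_obs();print(o['time'],o['ee_pos'],o['tcp_rot'],o['wrist_force'],o['torque'],o['opening'])
d=shot('scene','scene11.png');W=cloud(d)
c,s_=np.cos(YAW),np.sin(YAW)
x=W[...,0]-.5289;y=W[...,1]+.051
X=c*x+s_*y-.055;Y=-s_*x+c*y
for lo,hi in ((-.07,-.045),(-.04,-.02),(-.02,.01),(.01,.04)):
    m=(X>lo)&(X<hi)&(abs(Y)>.047)&(abs(Y)<.062)&(W[...,2]>.04)&(W[...,2]<.08)
    print(lo,m.sum(),np.median(W[m][:,2]).round(4))
for n in ('tin','jar','heatsink','dowel'): print(n,[(np.round(r['extent'],0).tolist(),round(r['conf'],2)) for r in models.search_frame(n,'scene')[:1]])
E
```

```text
14.85 [ 0.52868198 -0.05130988  0.13657707] [-90.00546272  -0.18449951 -11.48884576] [-4.26155484 -0.94261955 15.97329223] [-0.14619078  1.0099592   0.04775092] 0.013535648910047006
-0.07 104 0.0552
-0.04 87 0.0555
-0.02 140 0.0552
0.01 137 0.0553
tin [([274.0, 145.0, 64.0, 54.0], 0.68)]
jar [([378.0, 163.0, 25.0, 25.0], 0.69)]
heatsink [([377.0, 163.0, 22.0, 25.0], 0.63)]
dowel [([472.0, 270.0, 10.0, 26.0], 0.51)]
```

Everything is steady: about 16 N of downward press against the hard stop, lid level. I'm handing in.

```bash
python3 -c "
from workcell import bot
print(bot.job_done())"
```

```text
the job is handed in; nothing more can be done
None
```

I swung the lid down onto its plungers and pushed the locking pin through the lid and base holes until the collar had the lid fully shut. I handed the job in at about 15 s, still gripping the pin and pressing it down.

**Last checks:**
- **Lid shut:** its top measured level at about 55 mm from front to hinge (56 mm expected, cameras good to about 2 mm).
- **Pin home:** the TCP stopped at z = 0.1366 m, which puts the tip at the expected 22 mm.
- **Press and grip:** I was pressing down with about 16 N against the stop, with no change in height over the last second. The lid needs 5 to 8 N. The grip was 110 N.
- **Side force:** about 4 N remained on the pin in −x; it fell from about 6 N but did not go away.

**Other objects:** I did not touch the dowel, tin, jar or heat sink. In the final picture the networks found the tin, dowel and heat sink in their original places. The "jar" they reported was really the heat sink, so I have no separate final check on the jar; the arm worked about 0.2 m from it.

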